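Nest the terracotta pots and clamp them in the turnbuckle rack

TASK

Get the small terracotta pots ready for the drive: nest all of them, mouth up and fully home, into one stack standing on the rack's base board amid its four dowels, between the two open rubber pads, then turn the rack's turnbuckle sleeve so that it draws both jaws in until both pads grip the stack firmly (at least a third of a turn past first touch; on to its stop is fine). Leave the other things on the bench where they are and do not tip the glass jar over.

Things in the scene. Friction and masses are not known exactly. Their poses are not given: they have to be found in the camera images.
- rack: fixed rack, dark base board 330 x 270, top 18 above the bench. Origin: centre of its underside; x from the turnbuckle end (near the robot) to the pad end, y left. Two wooden jaws along x, inner sides at y +-84, tops 77 high (97 at the turnbuckle), carry the pads and slide in y on cross rods at x -55 and +148, tops 40 high
- stack_spot (a point): point on top of the base board, 18 above the bench, midway between the pads (rack x +60, y 0), where the stack belongs: amid four upright dowels 8 thick, tops 118 above the bench, at rack x 27 and 93, y -26 and +26, which keep it upright (6 clear all round a centred pot; fingers pass between them along rack x). Axes as the rack's
- pad_l: left (+y) pressing pad: upright rubber-faced plate, 120 long (rack x 0 to +120), from 34 to 78 above the bench, carried by the jaw on springs of 1.5 N/mm that give at most 6.5. Origin: centre of its rubber face
- pad_r: right (-y) pressing pad: upright rubber-faced plate, 120 long (rack x 0 to +120), from 34 to 78 above the bench, carried by the jaw on springs of 1.5 N/mm that give at most 6.5. Origin: centre of its rubber face
- sleeve_mid (a point): centre of the turnbuckle's brass sleeve, 75 above the bench (rack x -130, y 0): hexagonal, 30 across flats, 70 long, axis along rack y; threaded rods 16 across run from its ends to the jaws. Axes as the rack's (not turning). Grip two flats from above, lean over about the axis (30 degrees either way is clear), open, lean back, regrip: flats repeat every 60 degrees
- sleeve (a joint): sleeve angle about rack +y, rad: 0 open to 8.2 stop; grows, drawing both jaws in 10 mm a turn each, as the sleeve's top rolls away from the robot, towards the pads. At 0 one pair of flats faces rack -x and +x and the pads are 80 apart (8 clear of a centred pot each side): first touch at 5.0, over 1.5 N a side from 5.7. Friction 0.08 N m; stays where left
- pot1_mid (a point): one of up to four alike hollow terracotta pots (some may be absent), mouth up, 60 high: tapered body 38 to 51 across, then from 38 to 60 up a round collar 64 across, to be gripped from above; mouth 55 across; 0.11 kg. A nested pot's collar rests on the rim below, 22 above the lower pot. Point: on its axis, 30 above its foot, 19 below the collar's middle; z = its axis
- pot2_mid (a point): one of up to four alike hollow terracotta pots (some may be absent), mouth up, 60 high: tapered body 38 to 51 across, then from 38 to 60 up a round collar 64 across, to be gripped from above; mouth 55 across; 0.11 kg. A nested pot's collar rests on the rim below, 22 above the lower pot. Point: on its axis, 30 above its foot, 19 below the collar's middle; z = its axis
- pot3_mid (a point): one of up to four alike hollow terracotta pots (some may be absent), mouth up, 60 high: tapered body 38 to 51 across, then from 38 to 60 up a round collar 64 across, to be gripped from above; mouth 55 across; 0.11 kg. A nested pot's collar rests on the rim below, 22 above the lower pot. Point: on its axis, 30 above its foot, 19 below the collar's middle; z = its axis
- pot4_mid (a point): one of up to four alike hollow terracotta pots (some may be absent), mouth up, 60 high: tapered body 38 to 51 across, then from 38 to 60 up a round collar 64 across, to be gripped from above; mouth 55 across; 0.11 kg. A nested pot's collar rests on the rim below, 22 above the lower pot. Point: on its axis, 30 above its foot, 19 below the collar's middle; z = its axis
- boot_brush: bystander: black boot brush with rubber-tipped bristles, 190 x 50 x 46, lying flat; origin under its centre
- carabiner: bystander: red metal carabiner 90 x 50 x 10, lying flat; origin under its centre
- jar: bystander: clear glass jar with a closed screw-top lid, 72 across, 110 high; origin under its centre, z its axis
- tick_remover: bystander: small white plastic tick remover 75 x 16 x 6, lying flat among the pots; origin under its middle
- wax_tin: bystander: flat round metal tin of boot wax, 84 across, 30 high; origin under its centre
- torch: bystander: hand torch 145 x 46 x 42, lying; origin under its middle
There are look-alikes about, which are no part of the job. What is shaped like the part that bears pot2_mid but grey is not meant.

How it is judged:
On the way, in this order (a step that is already met when the one before it is completed fails the run):
1. all the pots present stand nested, mouth up, in one stack on the base board amid the dowels (angle between each of pot1_mid, pot2_mid, pot3_mid, pot4_mid's own z axis and vertical below 0.1 rad and x of pot1_mid in the frame of rack between 0.04 and 0.08 m and y of pot1_mid in the frame of rack between -0.02 and 0.02 m and (z of pot1_mid in the frame of rack below 0.052 m or z of pot1_mid in the frame of pot2_mid between 0.018 and 0.0265 m or z of pot1_mid in the frame of pot3_mid between 0.018 and 0.0265 m or z of pot1_mid in the frame of pot4_mid between 0.018 and 0.0265 m) and horizontal distance between pot1_mid and pot2_mid below 0.01 m and horizontal distance between each of pot1_mid, pot2_mid and pot3_mid below 0.01 m and horizontal distance between each of pot1_mid, pot2_mid, pot3_mid and pot4_mid below 0.01 m and x of pot2_mid in the frame of rack between 0.04 and 0.08 m and y of pot2_mid in the frame of rack between -0.02 and 0.02 m and (z of pot2_mid in the frame of rack below 0.052 m or z of pot2_mid in the frame of pot1_mid between 0.018 and 0.0265 m or z of pot2_mid in the frame of pot3_mid between 0.018 and 0.0265 m or z of pot2_mid in the frame of pot4_mid between 0.018 and 0.0265 m) and x of pot3_mid in the frame of rack between 0.04 and 0.08 m and y of pot3_mid in the frame of rack between -0.02 and 0.02 m and (z of pot3_mid in the frame of rack below 0.052 m or z of pot3_mid in the frame of pot1_mid between 0.018 and 0.0265 m or z of pot3_mid in the frame of pot2_mid between 0.018 and 0.0265 m or z of pot3_mid in the frame of pot4_mid between 0.018 and 0.0265 m) and x of pot4_mid in the frame of rack between 0.04 and 0.08 m and y of pot4_mid in the frame of rack between -0.02 and 0.02 m and (z of pot4_mid in the frame of rack below 0.052 m or z of pot4_mid in the frame of pot1_mid between 0.018 and 0.0265 m or z of pot4_mid in the frame of pot2_mid between 0.018 and 0.0265 m or z of pot4_mid in the frame of pot3_mid between 0.018 and 0.0265 m)), for 0.3 s.
2. the turnbuckle has drawn both jaws in so that both pads press on the stack (contact force between each of pad_l, pad_r and anything else above 1.5 N and value of joint sleeve above 5 rad), for 0.3 s.
At the end, for the whole second after the job is handed in: all pots upright (0.1 rad) in one stack amid the dowels: axes within 10 mm of one another and 20 mm of the rack's centre line, lowest on the board, each other one fully home (22 mm up, -4/+4.5); each pad presses over 1.5 N, sleeve past 5.0 rad; bystanders within 60 mm of their start (all of step 1 and all of step 2 and distance of each of boot_brush, carabiner, jar, tick_remover, wax_tin, torch from where it was at the start of the episode below 0.06 m); the robot touches nothing.
It fails at once if the glass jar is tipped over (angle between jar's own z axis and vertical above 0.5 rad).
Of pot1, pot2, pot3, pot4 only 2 to 4 are there at a start; the rules pass over those that are not, and their reading is None.
At some moment in a run one of pot1, pot2, pot3, pot4 may be knocked a few centimetres aside while the robot is not near it.
It also fails if it takes over 210 s, if anything falls off the work surface, if the arm or the gripper's body presses on something with over 40 N, if the wrist force passes 120 N, or if a joint passes its speed limit or range.

ROBOT

A 6-joint arm with a two-finger parallel gripper is mounted at the origin on the work surface. World frame = base frame: x ahead of the robot, y to its left, z up, the work surface at z = 0. Lengths are in m, angles in rad, forces in N, time in s.
With the tool pointing down it reaches from about 0.3 to 0.875 m from the base axis. Payload 6.4 kg.
Tool frame: the origin (TCP) lies between the finger pads; the fingertips stand 8 mm ahead of it and the grasp point (between the pads) lies 11 mm behind it; z points along the fingers, y is the direction in which the jaws open and shut (so a half turn about z gives the same grasp; the last joint's range is limited). The gripper opens to 85 mm and grips with 20 to 120 N. Pads are 22 mm wide; open, the fingers measure 114 mm over their backs; the gripper's body (76 mm by 85 mm) begins 54 mm behind the grasp point. The pads swing forward as they close: fully open they stand 13 mm farther back than shut.
Start: joints at [-1.308, 0.181, 1.607, -0, 1.354, -0.206], TCP at [0.26, -0.513, 0.239] pointing down, gripper open.
Joint ranges: [-2.99, 2.99], [-0.89, 2.07], [0.3, 2.58], [-1.14, 4.28], [0, 2.63], [-3.12, 3.12]. Speed limits (rad/s): [2.57, 2.57, 3.01, 3.14, 3.14, 3.14].

INTERFACE

Orientations are given as a unit quaternion [w, x, y, z].
In Python, from bench import monitor, viewer, workorder, spotter gives the robot as it stands. The module is installed in compiled form; this text tells all that it offers.
- The arm moves only by the tool move_arm, never from a script. Its argument "motion" is a list of rows, each a list of 3 entries, a list of its own where there are three numbers: the shift along the tool's x, y, z in units of 60 mm (1.0 is 60 mm), then the turn, a rotation vector about the tool's x, y, z in units of 8 degrees (1.0 is 8 degrees), then the opening in per cent of the stroke, from 0 (shut) to 100 (fully open). In form: [[[dx, dy, dz], [rx, ry, rz], grip], ...]. A call has 1 to 10 rows; each row is the pose to reach, as a shift and turn from the pose commanded when the call began, along the tool's axes at that moment; what a row does not reach only later rows make up. A row lasts 1/8 s, in which the tool goes at most 62.5 mm and 10.7 degrees, less where a joint would pass 70% of its speed; a pose out of reach is approached as far as the arm can. A call with a gripper value outside its range is refused whole. The fingers move at their own pace and stop on an object; the grip force is fixed at half the most. Time passes only in rows, so rows that repeat a pose let the fingers close. It gives the time, the measured TCP pose, the force and the opening at its end, in the units of the state.
- monitor.get_obs(): the state, without advancing time (a new reading comes with each control period).
- viewer.camera(name): name is "scene" or "top" or "wrist"; returns the picture (400x640x3 uint8, blue, green, red); there is no depth.
- viewer.calibration(name): a dict with "fovy" (degrees; the focal length in pixels is half the picture's height over the tangent of half this angle, whatever the lens; pixels are square), "cx", "cy" (the principal point, pixels), "extrinsics" (4x4, takes a point from camera to world coordinates). Camera axes: x right, y down, z forward; pixel columns grow to the right and rows downward; lengths in m; the calibration is good to about 2 mm. A picture is of the moment at which its call begins: read the wrist's pose just before it. calibration takes no time and is no camera call; for the wrist camera it gives the pose at the moment of the call.
- workorder.hand_in(): hands the job in, once; it reports no verdict.
Trained networks look in the newest picture that a camera, given by its name, has taken for a name from the list of things; names that differ only in an ending like _2 or _b are one class to them, and where a whole thing is asked for, a point or a joint stands for the part that bears it (a point fixed in the world has none). Each returns a list of dicts, best first, with "score" (0 to 1); they miss things now and then, are a little off and sometimes report something else, mostly with a low value. They report only what shows in the picture. A call takes as long as a camera call. They do not tell look-alikes from the thing itself.
- spotter.search_frame(camera, name): "centre" ([column, row] as shares, 0 to 1, of the picture: columns of its width, rows of its height, amid what is visible of it).
- spotter.outline_of(camera, name): "region" (400x640 bool, what is visible of it) and "centre" ([column, row] as shares, 0 to 1, of the picture: columns of its width, rows of its height, amid what is visible of it).
The state is a dict: "time_s": time; "q": joint angles; "dq": joint speeds; "joint_efforts": joint torques, N m; "eef_pos": TCP position; "eef_rot": TCP orientation; "wrist_force": force on the tool from outside, world axes, zero at the start; "torque": the same for the moment, N m; "opening": opening from 0.0 (shut) to 1.0 (fully open).
Only numpy, scipy, OpenCV 4.12 (cv2) and the standard library are available. Lean on these libraries where they do the work, as an engineer would, in place of code of your own. Each camera call takes 0.05 s, during which the arm holds its last target. There are 200 camera calls.

## Working session

There is one attempt and no reset: what is moved stays moved. The work goes in short steps, Python scripts to look and compute and a tool call to move; the robot and the scene stay as the last step left them, time stands still between calls to the robot, and variables do not carry over. Pictures are saved under pics/ and viewed, about 12 in all and at most 16, crops included, and the job is handed in when it is done.

Besides the shell and the picture viewer there is one more tool, called by a JSON object that holds its "method" and its "body", one argument or row to a line. move_arm: Moves the arm, as the interface text tells. Its arguments: {"type":"object","properties":{"motion":{"type":"array","items":{"type":"array"}}},"required":["motion"]}

```bash
mkdir -p pics
cat > h.py <<'E'
import numpy as np, cv2
from bench import monitor, viewer, workorder, spotter
def cal(n):
    c=viewer.calibration(n); f=200/np.tan(np.radians(c["fovy"])/2); return f,c["cx"],c["cy"],np.array(c["extrinsics"])
def p2w(n,u,v,z,C=None):
    f,cx,cy,T=C or cal(n); d=T[:3,:3]@np.array([(u-cx)/f,(v-cy)/f,1]); o=T[:3,3]
    return o+d*(z-o[2])/d[2]
def w2p(n,P,C=None):
    f,cx,cy,T=C or cal(n); p=T[:3,:3].T@(np.array(P)-T[:3,3]); return np.array([cx+f*p[0]/p[2],cy+f*p[1]/p[2]])
E
python3 - <<'E'
from h import *
for n in("scene","top"):
    im=viewer.camera(n); cv2.imwrite(f"pics/{n}0.png",im); c=cal(n); print(n,c[0],c[1],c[2],c[3].round(3).tolist())
for nm in ("pot1_mid","jar"):
    for r in spotter.search_frame("top",nm): 
        u,v=r["centre"][0]*640,r["centre"][1]*400; print(nm,round(r["score"],2),round(u),round(v),p2w("top",u,v,.06).round(3))
print(monitor.get_obs())
E
```

```text
scene 507.5823495645187 312.3882181545296 195.43389600547675 [[-0.261, 0.697, -0.668, 1.62], [0.965, 0.18, -0.19, 0.288], [-0.013, -0.694, -0.72, 1.257], [0.0, 0.0, 0.0, 1.0]]
top 383.9304965068603 323.87582900876055 196.1742923559187 [[0.077, -0.975, 0.21, 0.313], [-0.997, -0.075, 0.019, -0.048], [-0.003, -0.211, -0.978, 1.077], [0.0, 0.0, 0.0, 1.0]]
jar 0.61 486 246 [ 0.432 -0.465  0.06 ]
{'time_s': 0.2, 'q': array([-1.30830932e+00,  1.81244060e-01,  1.60761696e+00, -2.59875734e-05,
        1.35381115e+00, -2.06335100e-01]), 'dq': array([ 2.25341159e-04, -1.89925696e-03, -2.67294414e-03,  1.16959820e-04,
        6.05988587e-05, -8.95941676e-05]), 'joint_efforts': array([ 7.34632613e-05, -4.44788861e+01, -3.51308477e+01, -2.77380013e-04,
        6.65398955e-03,  2.09136226e-05]), 'eef_pos': array([ 0.25970892, -0.51263889,  0.23874016]), 'eef_rot': array([-5.39190100e-04,  9.72650512e-01,  2.32272878e-01, -2.78348394e-05]), 'wrist_force': array([ 0.4717903 ,  0.15719083, -0.07986957]), 'torque': array([-0.01580744, -0.00582922, -0.00882196]), 'opening': 1.003152810524549}
```

View pics/top0.png

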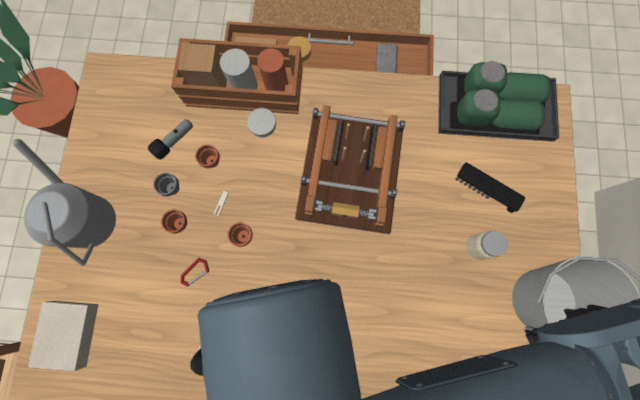

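View pics/scene0.png

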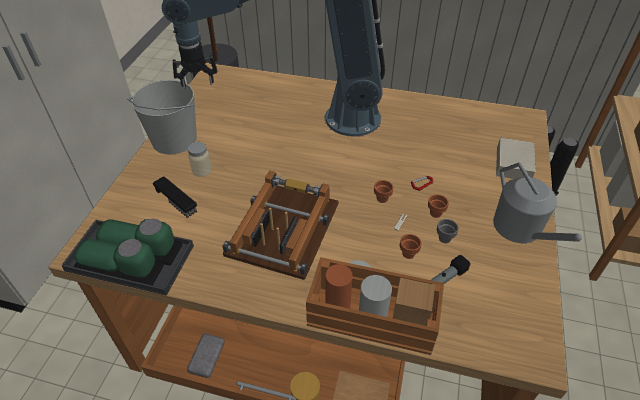

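Terracotta candidates in the top view are (207,156), (174,221) and (240,234). The grey look-alike is at (166,184), and the big terracotta thing in the crate is at (272,65). So there are three pots to move, and no fourth shows in either view. Next is a close crop with a measurement.

Run:
```python
from h import *
im=cv2.imread("pics/top0.png")
a=cv2.resize(im[100:240,285:425],(560,560),interpolation=cv2.INTER_CUBIC); 
b=cv2.resize(im[140:250,145:255],(220,220),interpolation=cv2.INTER_CUBIC)
o=np.zeros((560,780,3),np.uint8); o[:,:560]=a; o[:220,560:]=b; cv2.imwrite("pics/crop1.png",o)
hsv=cv2.cvtColor(im,cv2.COLOR_BGR2HSV)
C=cal("top")
for (u,v) in((207,156),(174,221),(240,234),(166,184)):
    sub=hsv[v-18:v+18,u-18:u+18]
    m=((sub[...,0]<=9)&(sub[...,1]>110)).astype(np.uint8) if u!=166 else (sub[...,1]<60).astype(np.uint8)
    n,l,s,c=cv2.connectedComponentsWithStats(m); k=1+np.argmax(s[1:,4]); h=cv2.convexHull(np.argwhere(l==k)[:,::-1].astype(np.int32))
    (x,y),r=cv2.minEnclosingCircle(h); M=cv2.moments(h); 
    uu,vv=M['m10']/M['m00']+u-18,M['m01']/M['m00']+v-18
    print((u,v),s[k],round(uu,1),round(vv,1),round(r,1),p2w("top",uu,vv,.045,C).round(3))
```

```text
(207, 156) [  7   7  23  22 342] 207.1 155.8 11.8 [0.626 0.309 0.045]
(174, 221) [  6   7  25  23 376] 173.7 220.9 12.4 [0.435 0.373 0.045]
(240, 234) [  6   7  24  23 363] 239.5 234.1 11.7 [0.413 0.19  0.045]
(166, 184) [  5   7  26  23 463] 165.8 184.2 12.9 [0.536 0.411 0.045]
```

View pics/crop1.png

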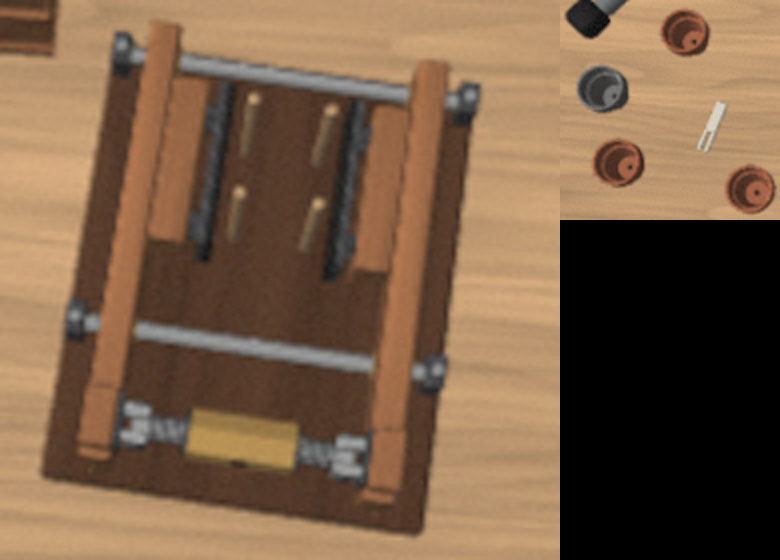

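The crop shows the dowel tops at (254,98), (330,110), (239,190) and (317,203), the sleeve centre near (242,438), and three clear terracotta pots plus the grey one. I'll fit the rack pose from these.

Run:
```python
from h import *
from scipy.optimize import least_squares
C=cal("top")
pts=[((254,98),(.093,.026,.118)),((330,110),(.093,-.026,.118)),((239,190),(.027,.026,.118)),((317,203),(.027,-.026,.118)),
((43,477),(-.165,.135,.018)),((420,533),(-.165,-.135,.018)),((242,433),(-.130,0,.09))]
U=np.array([[285+p[0][0]/4,100+p[0][1]/4] for p in pts]); L=np.array([p[1] for p in pts])
def W(x):
    c,s=np.cos(x[2]),np.sin(x[2]); return np.c_[x[0]+c*L[:,0]-s*L[:,1],x[1]+s*L[:,0]+c*L[:,1],L[:,2]]
f=lambda x:(np.array([w2p("top",p,C) for p in W(x)])-U).ravel()
r=least_squares(f,[.6,-.08,-.1],loss='soft_l1'); print(r.x,r.fun.reshape(-1,2).round(2).tolist())
x=r.x; c,s=np.cos(x[2]),np.sin(x[2])
for n,a in(("spot",.06),("sleeve",-.13)): print(n,x[0]+c*a,x[1]+s*a)
```

```text
[ 0.62464963 -0.09839664 -0.07512611] [[-0.28, -0.12], [0.1, -0.37], [-0.0, 0.17], [0.13, -0.24], [-1.18, -0.45], [0.87, 0.17], [0.13, 0.95]]
spot 0.6844803872414649 -0.10289996957924218
sleeve 0.49501630874892444 -0.0886394309858903
```

```bash
cat >> h.py <<'E'
from scipy.spatial.transform import Rotation as R
YAW=-0.075; SPOT=np.array([.6845,-.1029]); SLV=np.array([.495,-.0886,.075])
def Rt(lean=0,yaw=YAW): # tool y along rack x, z down; lean>0: about rack y axis, tool top rolls away from robot
    c,s=np.cos(yaw),np.sin(yaw); y=np.array([c,s,0]); z=np.array([0,0,-1.]); x=np.cross(y,z)
    return R.from_rotvec(np.array([-s,c,0])*lean)*R.from_matrix(np.c_[x,y,z])
def pose(): 
    o=monitor.get_obs(); q=o["eef_rot"]; return np.array(o["eef_pos"]),R.from_quat([q[1],q[2],q[3],q[0]])
def row(p,lean=0,yaw=YAW,frm=None):
    P,Q=frm or pose(); d=Q.inv().apply(np.array(p)-P)/.06; w=np.degrees((Q.inv()*Rt(lean,yaw)).as_rotvec())/8
    return d.round(3).tolist(),w.round(3).tolist()
E
python3 -c "
from h import *
print(row((.40,.18,.22)))"
```

```text
([7.302, -9.242, 0.324], [-0.006, -0.005, -7.355])
```

{"method": "move_arm", "body": {
  "motion": [
    [[7.3, -9.24, 0.32], [0, 0, -7.35], 100],
    [[7.3, -9.24, 0.32], [0, 0, -7.35], 100],
    [[7.3, -9.24, 0.32], [0, 0, -7.35], 100],
    [[7.3, -9.24, 0.32], [0, 0, -7.35], 100],
    [[7.3, -9.24, 0.32], [0, 0, -7.35], 100],
    [[7.3, -9.24, 0.32], [0, 0, -7.35], 100],
    [[7.3, -9.24, 0.32], [0, 0, -7.35], 100],
    [[7.3, -9.24, 0.32], [0, 0, -7.35], 100],
    [[7.3, -9.24, 0.32], [0, 0, -7.35], 100],
    [[7.3, -9.24, 0.32], [0, 0, -7.35], 100]
  ]
}}

```text
time_s: 1.45
eef_pos: [0.384, 0.1015, 0.2227]
eef_rot: [0.001, 0.733, 0.68, 0.001]
wrist_force: [0.5, -1.7, -0.2]
opening: 0.999
```

```bash
python3 -c "
from h import *
print(row((.40,.18,.22)),pose()[0])"
```

```text
([1.325, 0.167, 0.045], [0.012, 0.001, -0.004]) [0.38398083 0.10148643 0.22266424]
```

{"method": "move_arm", "body": {
  "motion": [
    [[1.3, 0.17, 0], [0, 0, 0], 100],
    [[1.3, 0.17, 0], [0, 0, 0], 100],
    [[1.3, 0.17, 0], [0, 0, 0], 100]
  ]
}}

```text
time_s: 1.82
eef_pos: [0.3996, 0.1768, 0.222]
eef_rot: [-0.0, 0.733, 0.681, -0.001]
wrist_force: [-1.4, 0.1, 0.8]
opening: 1.001
```

```bash
cat >> h.py <<'E'
def pots(cam,z=.06,save=None):
    im=viewer.camera(cam); C=cal(cam)
    if save: cv2.imwrite(save,im)
    h=cv2.cvtColor(im,cv2.COLOR_BGR2HSV); m=(((h[...,0]<=9)|(h[...,0]>176))&(h[...,1]>110)&(h[...,2]>40)).astype(np.uint8)
    n,l,s,c=cv2.connectedComponentsWithStats(m); out=[]
    for k in range(1,n):
        if s[k,4]<200: continue
        hu=cv2.convexHull(np.argwhere(l==k)[:,::-1].astype(np.int32)); M=cv2.moments(hu)
        u,v=M['m10']/M['m00'],M['m01']/M['m00']; out.append((s[k].tolist(),round(u),round(v),p2w(cam,u,v,z,C).round(4)))
    return out
E
python3 -c "
from h import *
print(pose()[0])
for o in pots('wrist',.05,'pics/w1.png'):print(o)
for o in pots('top',.045):print(o)
"
```

```text
[0.39958999 0.1768339  0.2220106 ]
([188, 24, 73, 74, 1138], 225, 59, array([0.3172, 0.3025, 0.05  ]))
([257, 48, 31, 43, 800], 272, 69, array([0.9076, 0.1533, 0.045 ]))
([13, 67, 66, 70, 2479], 48, 101, array([0.7565, 0.7952, 0.045 ]))
([196, 145, 23, 22, 348], 207, 156, array([0.6261, 0.3084, 0.045 ]))
([227, 223, 25, 23, 374], 239, 234, array([0.4131, 0.1903, 0.045 ]))
```

View pics/w1.png

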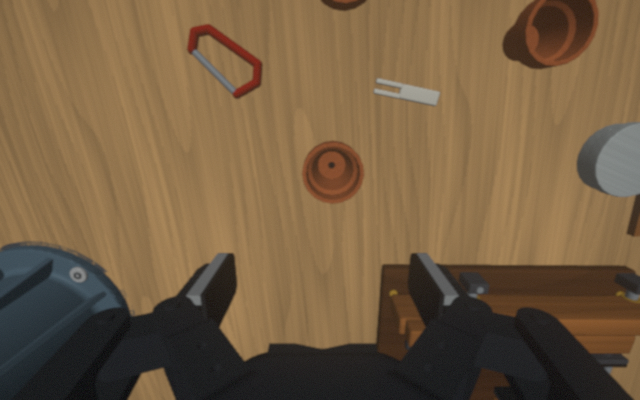

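The wrist view shows the target pot at (333,172), clear of the carabiner at (225,60) and the tick remover at (405,92). The other two pots are at (558,30) and (345,0).

```bash
python3 -c "
from h import *
p=p2w('wrist',333,171,.056); print(p)
im=cv2.imread('pics/w1.png'); print(cv2.cvtColor(im,cv2.COLOR_BGR2HSV)[[172,150,195,172,100,300],[350,333,333,308,333,300]])
for t in (.12,.038): print(row((p[0],p[1],t)))
"
```

```text
[0.41291408 0.18840426 0.056     ]
[[ 11 152  92]
 [ 13 152  72]
 [ 10 158 116]
 [ 11 154 104]
 [ 17 120 147]
 [ 17 121 145]]
([0.236, 0.204, 1.701], [-0.004, 0.005, -0.01])
([0.237, 0.205, 3.067], [-0.004, 0.005, -0.01])
```

{"method": "move_arm", "body": {
  "motion": [
    [[0.25, 0.2, 1.2], [0, 0, 0], 100],
    [[0.25, 0.2, 2.2], [0, 0, 0], 100],
    [[0.25, 0.2, 3.05], [0, 0, 0], 100],
    [[0.25, 0.2, 3.05], [0, 0, 0], 100],
    [[0.25, 0.2, 3.05], [0, 0, 0], 0],
    [[0.25, 0.2, 3.05], [0, 0, 0], 0],
    [[0.25, 0.2, 3.05], [0, 0, 0], 0],
    [[0.25, 0.2, 3.05], [0, 0, 0], 0],
    [[0.25, 0.2, 3.05], [0, 0, 0], 0],
    [[0.25, 0.2, 3.05], [0, 0, 0], 0]
  ]
}}

```text
time_s: 3.18
eef_pos: [0.4159, 0.1907, 0.0427]
eef_rot: [0.002, 0.733, 0.68, 0.003]
wrist_force: [-0.8, -1.6, 9.6]
opening: 0.72
```

```bash
python3 -c "
from h import *
P,Q=pose();print(P)
for t in (.22,): print(row((P[0],P[1],t)))
print(row((*SPOT,.22)))
"
```

```text
[0.41593154 0.19067386 0.04268144]
([0.003, 0.019, -2.955], [0.047, -0.008, -0.003])
([-4.538, 4.851, -2.928], [0.047, -0.008, -0.003])
```

{"method": "move_arm", "body": {
  "motion": [
    [[0, 0, -1], [0, 0, 0], 0],
    [[0, 0, -2], [0, 0, 0], 0],
    [[0, 0, -2.95], [0, 0, 0], 0],
    [[-4.5, 4.85, -2.95], [0, 0, 0], 0],
    [[-4.5, 4.85, -2.95], [0, 0, 0], 0],
    [[-4.5, 4.85, -2.95], [0, 0, 0], 0],
    [[-4.5, 4.85, -2.95], [0, 0, 0], 0],
    [[-4.5, 4.85, -2.95], [0, 0, 0], 0],
    [[-4.5, 4.85, -2.95], [0, 0, 0], 0],
    [[-4.5, 4.85, -2.95], [0, 0, 0], 0]
  ]
}}

```text
time_s: 4.42
eef_pos: [0.6846, -0.1043, 0.2182]
eef_rot: [0.002, 0.734, 0.679, 0.001]
wrist_force: [-0.3, 0.7, -1.3]
opening: 0.723
```

{"method": "move_arm", "body": {
  "motion": [
    [[0, 0, 0], [0, 0, 0], 0],
    [[0, 0, 0], [0, 0, 0], 0],
    [[0, 0, 0], [0, 0, 0], 0]
  ]
}}

```text
time_s: 4.8
eef_pos: [0.6822, -0.0995, 0.2171]
eef_rot: [0.0, 0.733, 0.68, 0.0]
wrist_force: [-0.2, -0.2, -1.4]
opening: 0.729
```

```bash
python3 -c "
from h import *
P,Q=pose();print(P, row((*SPOT,.063)))
a=viewer.camera('wrist');b=viewer.camera('top')
cv2.imwrite('pics/w2.png',np.hstack([a[:,:],cv2.resize(b[90:240,290:410],(320,400))])[:,160:])
C=cal('wrist'); yaw=YAW
for l in ((.093,.026),(.093,-.026),(.027,.026),(.027,-.026)):
  c,s=np.cos(yaw),np.sin(yaw); d=np.array(l)-[.06,0]; p=[SPOT[0]+c*d[0]-s*d[1],SPOT[1]+s*d[0]+c*d[1],.118]; print(w2p('wrist',p,C)-[160,0])
"
```

```text
[ 0.68223521 -0.09947053  0.21714077] ([-0.054, 0.041, 2.569], [0.004, -0.0, 0.005])
[204.62031274 176.35600393]
[201.95319416 235.69206522]
[122.9654011  176.22370498]
[125.19019068 235.59309936]
```

View pics/w2.png

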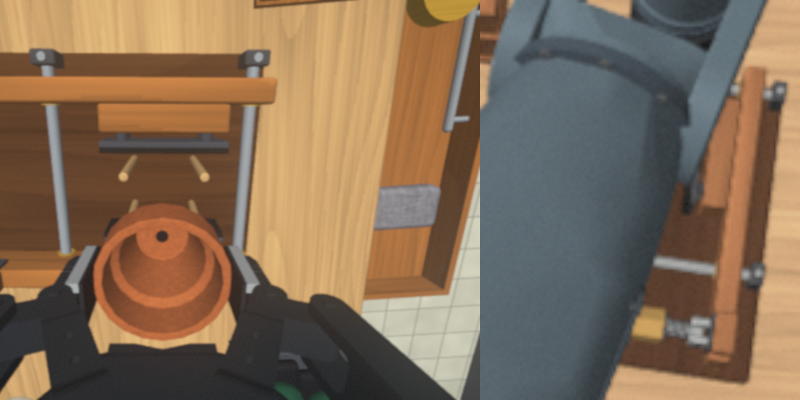

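The pot is held upright, and the far dowel tops are at (204,176) and (124,176), exactly where the rack fit puts them. Next is the pot's offset in the grip.

```bash
python3 -c "
from h import *
P,Q=pose();C=cal('wrist')
for pt in ((163,271),(163,205),(163,338)):
  q=p2w('wrist',pt[0]+160,pt[1],P[2]+.0173,C); print(q, Q.inv().apply(q-P))
"
```

```text
[ 0.68396676 -0.09527524  0.23422107] [ 0.0045667   0.00122977 -0.01729967]
[ 0.68620763 -0.06425774  0.23422107] [ 0.03566495  0.00115677 -0.01730103]
[ 0.68132697 -0.13181457  0.23422107] [-0.03206777  0.00131576 -0.01729807]
```

{"method": "move_arm", "body": {
  "motion": [
    [[-0.08, 0.02, 0], [0, 0, 0], 0],
    [[-0.08, 0.02, 0.6], [0, 0, 0], 0],
    [[-0.08, 0.02, 1.2], [0, 0, 0], 0],
    [[-0.08, 0.02, 1.6], [0, 0, 0], 0],
    [[-0.08, 0.02, 2.0], [0, 0, 0], 0],
    [[-0.08, 0.02, 2.3], [0, 0, 0], 0],
    [[-0.08, 0.02, 2.45], [0, 0, 0], 0],
    [[-0.08, 0.02, 2.54], [0, 0, 0], 0],
    [[-0.08, 0.02, 2.54], [0, 0, 0], 0],
    [[-0.08, 0.02, 2.54], [0, 0, 0], 0]
  ]
}}

```text
time_s: 6.15
eef_pos: [0.6842, -0.1059, 0.0649]
eef_rot: [0.001, 0.733, 0.68, 0.0]
wrist_force: [-0.3, -0.4, -1.1]
opening: 0.728
```

{"method": "move_arm", "body": {
  "motion": [
    [[0, 0, 0.05], [0, 0, 0], 0],
    [[0, 0, 0.05], [0, 0, 0], 0],
    [[0, 0, 0.05], [0, 0, 0], 100],
    [[0, 0, 0.05], [0, 0, 0], 100],
    [[0, 0, 0.05], [0, 0, 0], 100],
    [[0, 0, 0.05], [0, 0, 0], 100],
    [[0, 0, -0.6], [0, 0, 0], 100],
    [[0, 0, -1.5], [0, 0, 0], 100],
    [[0, 0, -2.5], [0, 0, 0], 100],
    [[0, 0, -2.5], [0, 0, 0], 100]
  ]
}}

```text
time_s: 7.4
eef_pos: [0.6871, -0.1068, 0.2218]
eef_rot: [0.006, 0.733, 0.68, 0.003]
wrist_force: [0.2, 0.7, -0.1]
opening: 1.0
```

```bash
python3 -c "
from h import *
P,Q=pose();print(P, row((.425,.355,.22)))
a=viewer.camera('wrist');b=viewer.camera('scene')
cv2.imwrite('pics/w3.png',np.hstack([a[50:,150:510],cv2.resize(b[160:285,220:350],(364,350))]))
"
```

```text
[ 0.68714279 -0.10678639  0.22178529] ([7.344, -4.938, -0.054], [0.089, 0.022, -0.004])
```

View pics/w3.png

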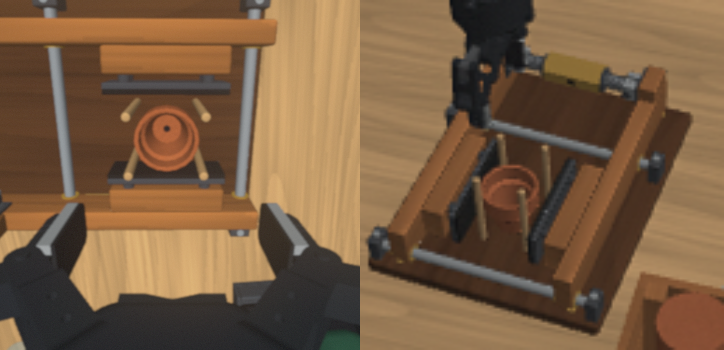

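The first pot stands upright amid the dowels, at wrist pixel (316,188). Moving on to the next.

{"method": "move_arm", "body": {
  "motion": [
    [[7.3, -4.9, 0], [0, 0, 0], 100],
    [[7.3, -4.9, 0], [0, 0, 0], 100],
    [[7.3, -4.9, 0], [0, 0, 0], 100],
    [[7.3, -4.9, 0], [0, 0, 0], 100],
    [[7.3, -4.9, 0], [0, 0, 0], 100],
    [[7.3, -4.9, 0], [0, 0, 0], 100],
    [[7.3, -4.9, 0], [0, 0, 0], 100],
    [[7.3, -4.9, 0], [0, 0, 0], 100],
    [[7.3, -4.9, 0], [0, 0, 0], 100],
    [[7.3, -4.9, 0], [0, 0, 0], 100]
  ]
}}

```text
time_s: 8.75
eef_pos: [0.4213, 0.3543, 0.2118]
eef_rot: [-0.001, 0.732, 0.681, -0.002]
wrist_force: [0.4, -0.0, -1.0]
opening: 1.002
```

{"method": "move_arm", "body": {
  "motion": [
    [[0, 0, 0], [0, 0, 0], 100],
    [[0, 0, 0], [0, 0, 0], 100]
  ]
}}

```text
time_s: 9.0
eef_pos: [0.4241, 0.3521, 0.2133]
eef_rot: [-0.0, 0.734, 0.679, -0.001]
wrist_force: [0.5, -0.1, 0.6]
opening: 1.002
```

```bash
cat >> h.py <<'E'
def ring(cam,z,near,save=None):
    """terracotta blob near world point -> rim centre"""
    im=viewer.camera(cam); C=cal(cam)
    if save: cv2.imwrite(save,im)
    h=cv2.cvtColor(im,cv2.COLOR_BGR2HSV); m=(((h[...,0]<=14)|(h[...,0]>176))&(h[...,1]>132)&(h[...,2]>35)).astype(np.uint8)
    m=cv2.morphologyEx(m,cv2.MORPH_OPEN,np.ones((3,3)))
    n,l,s,c=cv2.connectedComponentsWithStats(m); best=[]
    for k in range(1,n):
        if s[k,4]<150: continue
        hu=cv2.convexHull(np.argwhere(l==k)[:,::-1].astype(np.int32)); M=cv2.moments(hu)
        u,v=M['m10']/M['m00'],M['m01']/M['m00']; p=p2w(cam,u,v,z,C); best.append((np.hypot(*(p[:2]-near[:2])),s[k].tolist(),round(u,1),round(v,1),p.round(4)))
    return sorted(best,key=lambda b:b[0])[:2]
E
python3 -c "
from h import *
P,Q=pose();print(P)
r=ring('wrist',.056,np.array([.435,.373]),'pics/w4.png'); print(r); p=r[0][4]; print(row((p[0],p[1],.04)))
for x in ((.626,.309),(.435,.373),(.413,.19)): print(ring('top',.045,np.array(x))[0])
"
```

```text
[0.42408784 0.35211655 0.21332171]
[(np.float64(0.001512829786726798), [298, 134, 65, 66, 3250], 330.0, 166.7, array([0.4345, 0.3716, 0.056 ])), (np.float64(0.12068655585255604), [194, 189, 66, 57, 943], 227.2, 215.6, array([0.323, 0.328, 0.056]))]
([0.338, 0.148, 2.892], [-0.003, 0.004, -0.018])
(np.float64(0.010904364581012701), [204, 146, 14, 21, 183], 210.7, 156.5, array([0.6247, 0.2982, 0.045 ]))
(np.float64(0.012837391968783743), [172, 211, 14, 21, 169], 178.4, 220.9, array([0.4363, 0.3602, 0.045 ]))
(np.float64(0.18213800610907716), [163, 210, 22, 23, 236], 174.3, 221.7, array([0.4335, 0.371 , 0.045 ]))
```

{"method": "move_arm", "body": {
  "motion": [
    [[0.34, 0.15, 1.0], [0, 0, 0], 100],
    [[0.34, 0.15, 2.0], [0, 0, 0], 100],
    [[0.34, 0.15, 2.85], [0, 0, 0], 100],
    [[0.34, 0.15, 2.85], [0, 0, 0], 100],
    [[0.34, 0.15, 2.85], [0, 0, 0], 0],
    [[0.34, 0.15, 2.85], [0, 0, 0], 0],
    [[0.34, 0.15, 2.85], [0, 0, 0], 0],
    [[0.34, 0.15, 2.85], [0, 0, 0], 0],
    [[0.34, 0.15, 2.85], [0, 0, 0], 0],
    [[0.34, 0.15, 2.85], [0, 0, 0], 0]
  ]
}}

```text
time_s: 10.45
eef_pos: [0.4363, 0.3742, 0.0462]
eef_rot: [0.001, 0.733, 0.68, 0.003]
wrist_force: [-0.6, -0.4, 7.8]
opening: 0.724
```

```bash
python3 -c "
from h import *
P,Q=pose();print(P)
print(row((P[0],P[1],.23)),row((*SPOT,.23)))
"
```

```text
[0.43632374 0.37424004 0.0462149 ]
([0.01, 0.015, -3.063], [0.036, -0.023, -0.004]) ([-7.607, 4.741, -3.064], [0.036, -0.023, -0.004])
```

{"method": "move_arm", "body": {
  "motion": [
    [[0, 0, -1], [0, 0, 0], 0],
    [[0, 0, -2], [0, 0, 0], 0],
    [[0, 0, -3], [0, 0, 0], 0],
    [[-7.6, 4.74, -3], [0, 0, 0], 0],
    [[-7.6, 4.74, -3], [0, 0, 0], 0],
    [[-7.6, 4.74, -3], [0, 0, 0], 0],
    [[-7.6, 4.74, -3], [0, 0, 0], 0],
    [[-7.6, 4.74, -3], [0, 0, 0], 0],
    [[-7.6, 4.74, -3], [0, 0, 0], 0],
    [[-7.6, 4.74, -3], [0, 0, 0], 0]
  ]
}}

```text
time_s: 11.7
eef_pos: [0.6377, -0.0167, 0.2245]
eef_rot: [0.001, 0.733, 0.68, 0.001]
wrist_force: [1.4, 1.1, -1.0]
opening: 0.728
```

```bash
python3 -c "
from h import *
print(pose()[0],row((*SPOT,.23)))"
```

```text
[ 0.63774584 -0.01671552  0.22448349] ([-1.373, 0.886, -0.09], [0.016, 0.001, -0.006])
```

{"method": "move_arm", "body": {
  "motion": [
    [[-1.25, 0.8, -0.1], [0, 0, 0], 0],
    [[-1.25, 0.8, -0.1], [0, 0, 0], 0],
    [[-1.25, 0.8, -0.1], [0, 0, 0], 0],
    [[-1.25, 0.8, -0.1], [0, 0, 0], 0]
  ]
}}

```text
time_s: 12.2
eef_pos: [0.6787, -0.0924, 0.2294]
eef_rot: [-0.0, 0.733, 0.68, 0.0]
wrist_force: [-0.1, 0.8, -0.5]
opening: 0.726
```

```bash
cat >> h.py <<'E'
def held(off,save=None):
    """held pot rim centre in tool frame; off = TCP above foot"""
    P,Q=pose(); r=ring('wrist',P[2]-off+.058,P,save); out=[]
    s=r[0][1]; C=cal('wrist'); u=s[0]+s[2]/2
    return r[0][1],Q.inv().apply(p2w('wrist',u,s[1]+s[3]/2,P[2]-off+.058,C)-P).round(4)
E
python3 -c "
from h import *
P,Q=pose();f,cx,cy,T=cal('wrist')
M=np.eye(4);M[:3,:3]=Q.as_matrix();M[:3,3]=P
X=np.linalg.inv(M)@T
M2=np.eye(4);M2[:3,:3]=R.from_quat([.733,.68,.003,.006]).as_matrix();M2[:3,3]=[.6871,-.1068,.2218]
print('pot1',p2w('wrist',316,188,.077,(f,cx,cy,M2@X)))
print(P,row((*SPOT,.13)),row((*SPOT,.088)))
print(held(.0462,'pics/w5.png'))
"
```

```text
pot1 [ 0.68407047 -0.10565557  0.077     ]
[ 0.67867679 -0.09241059  0.22938925] ([-0.168, 0.11, 1.656], [0.001, -0.003, -0.004]) ([-0.168, 0.11, 2.356], [0.001, -0.003, -0.004])
([85, 63, 350, 275, 53772], array([ 0.0364, -0.0264, -0.0118]))
```

View pics/w5.png

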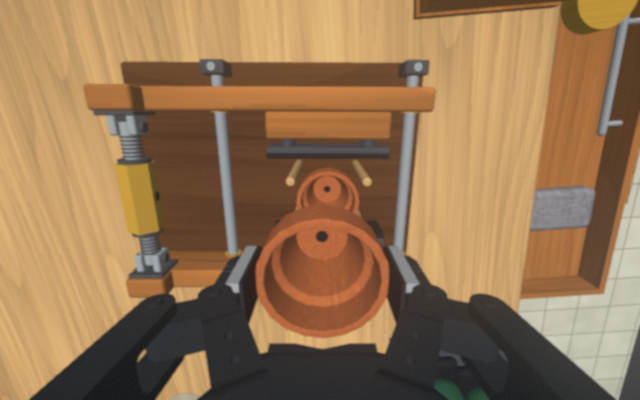

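{"method": "move_arm", "body": {
  "motion": [
    [[-0.2, 0.1, 0], [0, 0, 0], 0],
    [[-0.2, 0.1, 0.6], [0, 0, 0], 0],
    [[-0.2, 0.1, 1.2], [0, 0, 0], 0],
    [[-0.2, 0.1, 1.6], [0, 0, 0], 0],
    [[-0.2, 0.1, 1.9], [0, 0, 0], 0],
    [[-0.2, 0.1, 2.15], [0, 0, 0], 0],
    [[-0.2, 0.1, 2.3], [0, 0, 0], 0],
    [[-0.2, 0.1, 2.36], [0, 0, 0], 0],
    [[-0.2, 0.1, 2.36], [0, 0, 0], 0],
    [[-0.2, 0.1, 2.36], [0, 0, 0], 0]
  ]
}}

```text
time_s: 13.5
eef_pos: [0.6847, -0.1057, 0.0882]
eef_rot: [0.001, 0.733, 0.68, 0.0]
wrist_force: [0.1, -0.1, -1.0]
opening: 0.726
```

{"method": "move_arm", "body": {
  "motion": [
    [[0, 0, 0.04], [0, 0, 0], 0],
    [[0, 0, 0.04], [0, 0, 0], 0],
    [[0, 0, 0.04], [0, 0, 0], 100],
    [[0, 0, 0.04], [0, 0, 0], 100],
    [[0, 0, 0.04], [0, 0, 0], 100],
    [[0, 0, 0.04], [0, 0, 0], 100],
    [[0, 0, -0.6], [0, 0, 0], 100],
    [[0, 0, -1.3], [0, 0, 0], 100],
    [[0, 0, -2.2], [0, 0, 0], 100],
    [[0, 0, -2.2], [0, 0, 0], 100]
  ]
}}

```text
time_s: 14.75
eef_pos: [0.6872, -0.1065, 0.2261]
eef_rot: [0.005, 0.733, 0.68, 0.003]
wrist_force: [-0.4, 1.0, 0.7]
opening: 1.004
```

```bash
python3 -c "
from h import *
P,Q=pose();print(P, row((.615,.29,.22)))
a=viewer.camera('wrist');b=viewer.camera('scene')
cv2.imwrite('pics/w6.png',np.hstack([a[50:,150:510],cv2.resize(b[160:285,220:350],(364,350))]))
"
```

```text
[ 0.68722611 -0.10651931  0.22613109] ([6.499, -1.701, 0.066], [0.077, 0.019, -0.005])
```

View pics/w6.png

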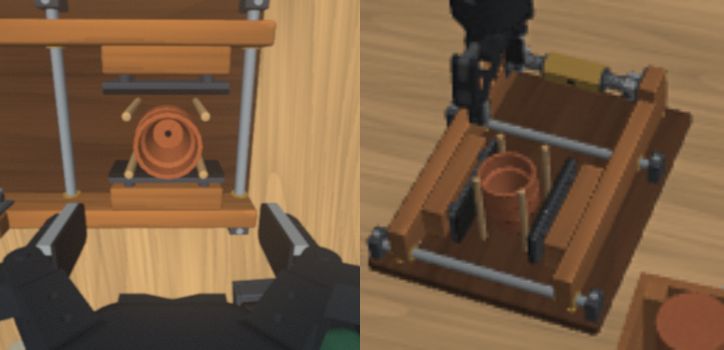

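The second pot is nested home, centred amid the dowels at (168,140) in the crop. Now the third.

{"method": "move_arm", "body": {
  "motion": [
    [[6.5, -1.7, 0], [0, 0, 0], 100],
    [[6.5, -1.7, 0], [0, 0, 0], 100],
    [[6.5, -1.7, 0], [0, 0, 0], 100],
    [[6.5, -1.7, 0], [0, 0, 0], 100],
    [[6.5, -1.7, 0], [0, 0, 0], 100],
    [[6.5, -1.7, 0], [0, 0, 0], 100],
    [[6.5, -1.7, 0], [0, 0, 0], 100],
    [[6.5, -1.7, 0], [0, 0, 0], 100],
    [[6.5, -1.7, 0], [0, 0, 0], 100],
    [[6.5, -1.7, 0], [0, 0, 0], 100]
  ]
}}

```text
time_s: 16.1
eef_pos: [0.6121, 0.2895, 0.2186]
eef_rot: [-0.0, 0.734, 0.679, -0.001]
wrist_force: [0.3, 0.5, 0.0]
opening: 0.998
```

```bash
python3 -c "
from h import *
P,Q=pose();print(P)
r=ring('wrist',.056,np.array([.626,.309]),'pics/w7.png'); print(r); p=r[0][4]; print(row((p[0],p[1],.04)))
"
```

```text
[0.61213891 0.28954363 0.21858043]
[(np.float64(0.0026661922981489447), [301, 136, 63, 64, 3109], 331.7, 167.7, array([0.6243, 0.3069, 0.056 ])), (np.float64(0.15038969211369718), [471, 54, 22, 137, 967], 481.3, 121.6, array([0.7729, 0.3411, 0.056 ]))]
([0.304, 0.18, 2.981], [-0.005, 0.003, -0.019])
```

View pics/w7.png

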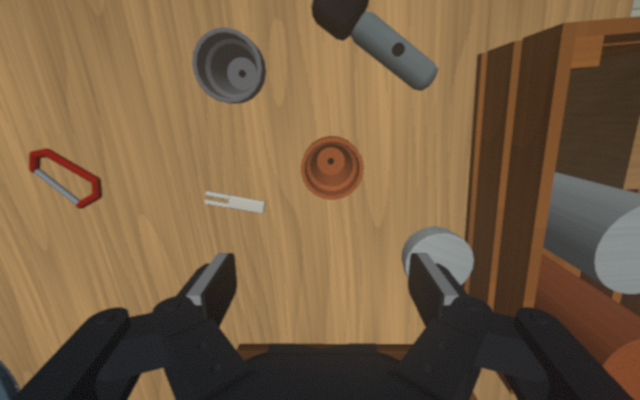

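The third pot is at (332,167). The fingers clear the torch (ends at (420,80)), the tin (438,260) and the crate.

{"method": "move_arm", "body": {
  "motion": [
    [[0.32, 0.18, 1.0], [0, 0, 0], 100],
    [[0.32, 0.18, 2.0], [0, 0, 0], 100],
    [[0.32, 0.18, 2.93], [0, 0, 0], 100],
    [[0.32, 0.18, 2.93], [0, 0, 0], 100],
    [[0.32, 0.18, 2.93], [0, 0, 0], 0],
    [[0.32, 0.18, 2.93], [0, 0, 0], 0],
    [[0.32, 0.18, 2.93], [0, 0, 0], 0],
    [[0.32, 0.18, 2.93], [0, 0, 0], 0],
    [[0.32, 0.18, 2.93], [0, 0, 0], 0],
    [[0.32, 0.18, 2.93], [0, 0, 0], 0]
  ]
}}

```text
time_s: 17.4
eef_pos: [0.6269, 0.3101, 0.0478]
eef_rot: [0.002, 0.733, 0.68, 0.003]
wrist_force: [-0.3, -0.4, 6.2]
opening: 0.729
```

```bash
python3 -c "
from h import *
P,Q=pose();print(P)
print(row((P[0],P[1],.23)),row((*SPOT,.23)))
"
```

```text
[0.62687061 0.31006722 0.04777308]
([0.007, 0.02, -3.037], [0.046, -0.016, -0.005]) ([-6.784, 1.498, -3.043], [0.046, -0.016, -0.005])
```

{"method": "move_arm", "body": {
  "motion": [
    [[0, 0, -1], [0, 0, 0], 0],
    [[0, 0, -2], [0, 0, 0], 0],
    [[0, 0, -3], [0, 0, 0], 0],
    [[-6.7, 1.5, -3], [0, 0, 0], 0],
    [[-6.7, 1.5, -3], [0, 0, 0], 0],
    [[-6.7, 1.5, -3], [0, 0, 0], 0],
    [[-6.7, 1.5, -3], [0, 0, 0], 0],
    [[-6.7, 1.5, -3], [0, 0, 0], 0],
    [[-6.7, 1.5, -3], [0, 0, 0], 0],
    [[-6.7, 1.5, -3], [0, 0, 0], 0]
  ]
}}

```text
time_s: 18.65
eef_pos: [0.6838, -0.1019, 0.2254]
eef_rot: [0.001, 0.734, 0.679, 0.0]
wrist_force: [0.2, 0.5, -0.7]
opening: 0.728
```

{"method": "move_arm", "body": {
  "motion": [
    [[0, 0, 0], [0, 0, 0], 0],
    [[0, 0, 0], [0, 0, 0], 0]
  ]
}}

```text
time_s: 18.9
eef_pos: [0.6836, -0.0979, 0.2245]
eef_rot: [0.0, 0.733, 0.68, 0.001]
wrist_force: [0.3, 0.7, -0.5]
opening: 0.734
```

```bash
python3 -c "
from h import *
print(pose()[0],row((.6845,-.1055,.112)))
cv2.imwrite('pics/w8.png',viewer.camera('wrist'))"
```

```text
[ 0.68356754 -0.09785011  0.22452907] ([-0.126, 0.023, 1.875], [0.009, -0.002, -0.006])
```

View pics/w8.png

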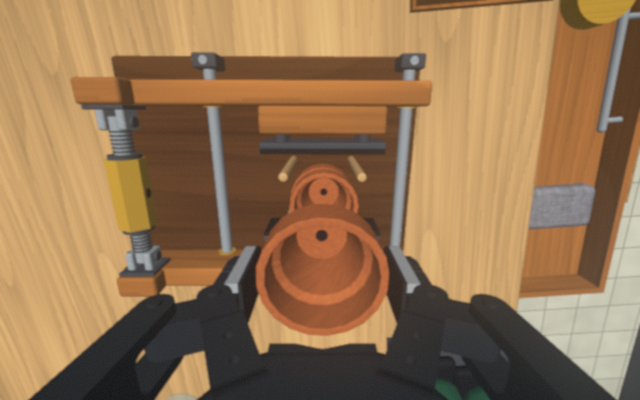

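The third pot is held centred (rim centre (322,270)), with the stack below at (323,190). Placing it.

{"method": "move_arm", "body": {
  "motion": [
    [[-0.12, 0.02, 0], [0, 0, 0], 0],
    [[-0.12, 0.02, 0.5], [0, 0, 0], 0],
    [[-0.12, 0.02, 1.0], [0, 0, 0], 0],
    [[-0.12, 0.02, 1.4], [0, 0, 0], 0],
    [[-0.12, 0.02, 1.7], [0, 0, 0], 0],
    [[-0.12, 0.02, 1.85], [0, 0, 0], 0],
    [[-0.12, 0.02, 1.88], [0, 0, 0], 0],
    [[-0.12, 0.02, 1.88], [0, 0, 0], 0]
  ]
}}

```text
time_s: 19.95
eef_pos: [0.6847, -0.1057, 0.1117]
eef_rot: [0.001, 0.733, 0.68, 0.0]
wrist_force: [0.4, 0.7, 0.2]
opening: 0.733
```

{"method": "move_arm", "body": {
  "motion": [
    [[0, 0, 0.03], [0, 0, 0], 0],
    [[0, 0, 0.03], [0, 0, 0], 0],
    [[0, 0, 0.03], [0, 0, 0], 100],
    [[0, 0, 0.03], [0, 0, 0], 100],
    [[0, 0, 0.03], [0, 0, 0], 100],
    [[0, 0, 0.03], [0, 0, 0], 100],
    [[0, 0, -0.6], [0, 0, 0], 100],
    [[0, 0, -1.3], [0, 0, 0], 100],
    [[0, 0, -2], [0, 0, 0], 100],
    [[0, 0, -2], [0, 0, 0], 100]
  ]
}}

```text
time_s: 21.2
eef_pos: [0.6865, -0.1063, 0.2361]
eef_rot: [0.004, 0.733, 0.68, 0.002]
wrist_force: [0.8, -0.4, -0.2]
opening: 0.998
```

```bash
python3 -c "
from h import *
P,Q=pose();print(P,row((SLV[0]+.01,SLV[1]-.0,.22)))
a=viewer.camera('wrist');b=viewer.camera('scene')
cv2.imwrite('pics/w9.png',np.hstack([a[50:,150:510],cv2.resize(b[160:285,220:350],(364,350))]))
"
```

```text
[ 0.68648776 -0.10626701  0.23613104] ([0.066, -3.041, 0.243], [0.061, 0.016, -0.004])
```

View pics/w9.png

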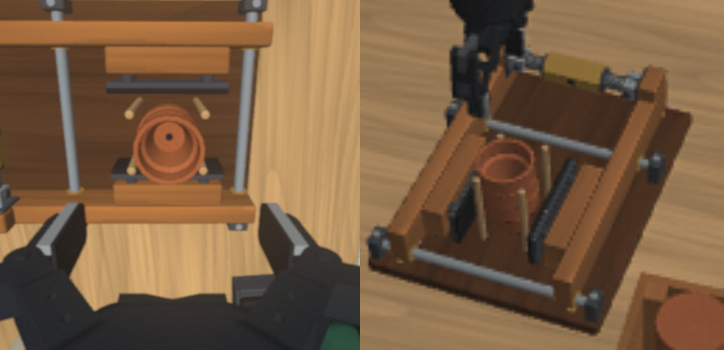

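All three pots are nested in one stack amid the dowels. Now to the sleeve.

{"method": "move_arm", "body": {
  "motion": [
    [[-0.2, -3.0, 0.2], [0, 0, 0], 100],
    [[-0.2, -3.0, 0.2], [0, 0, 0], 100],
    [[-0.2, -3.0, 0.2], [0, 0, 0], 100],
    [[-0.2, -3.0, 0.2], [0, 0, 0], 100],
    [[-0.2, -3.0, 0.2], [0, 0, 0], 100],
    [[-0.2, -3.0, 0.2], [0, 0, 0], 100]
  ]
}}

```text
time_s: 22.05
eef_pos: [0.5048, -0.1042, 0.2187]
eef_rot: [0.0, 0.733, 0.68, 0.0]
wrist_force: [-0.7, -0.9, 0.8]
opening: 0.998
```

```bash
python3 -c "
from h import *
P,Q=pose();im=viewer.camera('wrist');C=cal('wrist');cv2.imwrite('pics/w10.png',im)
h=cv2.cvtColor(im,cv2.COLOR_BGR2HSV); print(P,w2p('wrist',SLV+[0,0,.015],C)); u,v=w2p('wrist',SLV+[0,0,.015],C).astype(int); print(h[v,u])
m=((abs(h[...,0].astype(int)-h[v,u][0])<4)&(h[...,1]>140)).astype(np.uint8);n,l,s,c=cv2.connectedComponentsWithStats(m)
for k in range(1,n):
  if s[k,4]>300: print(s[k],c[k],p2w('wrist',*c[k],.09,C))
print(row((SLV[0],SLV[1],.064)))
"
```

```text
[ 0.50480346 -0.10418322  0.2186874 ] [309.0671054  178.27077196]
[ 21 172 178]
[ 292  138   36   77 2514] [309.67183771 175.34049324] [ 0.49578528 -0.08592738  0.09      ]
([0.246, -0.183, 2.578], [0.002, 0.001, -0.003])
```

View pics/w10.png

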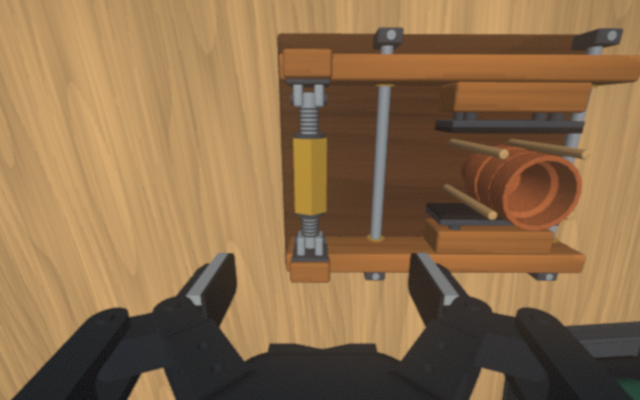

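The sleeve is at (310,175), within about 1 mm in x of the fit. Descend, grip at lean 0, then turn 30°.

{"method": "move_arm", "body": {
  "motion": [
    [[0.26, -0.17, 0.8], [0, 0, 0], 100],
    [[0.26, -0.17, 1.6], [0, 0, 0], 100],
    [[0.26, -0.17, 2.3], [0, 0, 0], 100],
    [[0.26, -0.17, 2.55], [0, 0, 0], 100],
    [[0.26, -0.17, 2.55], [0, 0, 0], 100],
    [[0.26, -0.17, 2.55], [0, 0, 0], 0],
    [[0.26, -0.17, 2.55], [0, 0, 0], 0],
    [[0.26, -0.17, 2.55], [0, 0, 0], 0],
    [[0.26, -0.17, 2.55], [0, 0, 0], 0],
    [[0.26, -0.17, 2.55], [0, 0, 0], 0]
  ]
}}

```text
time_s: 23.35
eef_pos: [0.494, -0.0877, 0.0666]
eef_rot: [-0.0, 0.733, 0.68, -0.001]
wrist_force: [-6.6, -0.6, 8.2]
opening: 0.341
```

```bash
python3 -c "
from h import *
P,Q=pose();print(P,row((SLV[0],SLV[1],.064)))
"
```

```text
[ 0.49401353 -0.08773764  0.06658616] ([-0.013, 0.018, 0.043], [-0.012, 0.004, -0.002])
```

{"method": "move_arm", "body": {
  "motion": [
    [[0, -0.032, -0.003], [1.25, 0, 0], 0],
    [[0, -0.063, -0.011], [2.5, 0, 0], 0],
    [[0, -0.092, -0.025], [3.75, 0, 0], 0],
    [[0, -0.092, -0.025], [3.75, 0, 0], 0],
    [[0, -0.092, -0.025], [3.75, 0, 0], 0]
  ]
}}

```text
time_s: 23.98
eef_pos: [0.4891, -0.0874, 0.067]
eef_rot: [-0.19, 0.708, 0.657, -0.176]
wrist_force: [-1.4, -1.3, 0.1]
opening: 0.334
```

```bash
cat >> h.py <<'E'
def lean():
    P,Q=pose(); z=Q.apply([0,0,1]); g=P-.011*z; c,s=np.cos(YAW),np.sin(YAW); d=g[:2]-SLV[:2]
    o=monitor.get_obs(); print('lean',np.degrees(np.arctan2(-(z[0]*c+z[1]*s),-z[2])).round(2),'grasp rel axis (rack x,y,z) mm',1e3*np.r_[d@[c,s],d@[-s,c],g[2]-.075],'F',np.round(o["wrist_force"],1),'T',np.round(o["torque"],2),'open',round(o["opening"],3),o["time_s"])
E
python3 -c "
from h import *
lean()"
```

```text
lean 30.05 grasp rel axis (rack x,y,z) mm [-0.42380506  0.73515167  1.4862625 ] F [-1.4 -1.3  0.1] T [-0.18 -0.03  0.08] open 0.334 23.975
```

{"method": "move_arm", "body": {
  "motion": [
    [[0, 0, 0], [0, 0, 0], 100],
    [[0, 0, 0], [0, 0, 0], 100],
    [[0, 0.032, -0.003], [-1.25, 0, 0], 100],
    [[0, 0.063, -0.011], [-2.5, 0, 0], 100],
    [[0, 0.092, -0.025], [-3.75, 0, 0], 100],
    [[0, 0.118, -0.043], [-5, 0, 0], 100],
    [[0, 0.14, -0.065], [-6.25, 0, 0], 100],
    [[0, 0.159, -0.092], [-7.5, 0, 0], 100],
    [[0, 0.159, -0.092], [-7.5, 0, 0], 0],
    [[0, 0.159, -0.092], [-7.5, 0, 0], 0]
  ]
}}

```text
time_s: 25.22
eef_pos: [0.4995, -0.0879, 0.0674]
eef_rot: [0.19, 0.709, 0.656, 0.176]
wrist_force: [0.3, -0.5, -0.0]
opening: 0.605
```

{"method": "move_arm", "body": {
  "motion": [
    [[0, 0, 0], [0, 0, 0], 0],
    [[0, 0, 0], [0, 0, 0], 0]
  ]
}}

```text
time_s: 25.48
eef_pos: [0.4988, -0.0876, 0.0664]
eef_rot: [0.188, 0.708, 0.657, 0.175]
wrist_force: [-21.4, -3.4, 15.2]
opening: 0.34
```

```bash
python3 -c "
from h import *
lean()"
```

```text
lean -29.81 grasp rel axis (rack x,y,z) mm [-1.73515922  1.3259535   0.9901683 ] F [-21.4  -3.4  15.2] T [-0.37  2.19 -0.57] open 0.34 25.475
```

{"method": "move_arm", "body": {
  "motion": [
    [[0, -0.032, -0.003], [1.25, 0, 0], 0],
    [[0, -0.063, -0.011], [2.5, 0, 0], 0],
    [[0, -0.092, -0.025], [3.75, 0, 0], 0],
    [[0, -0.118, -0.043], [5, 0, 0], 0],
    [[0, -0.14, -0.065], [6.25, 0, 0], 0],
    [[0, -0.159, -0.092], [7.5, 0, 0], 0],
    [[0, -0.159, -0.092], [7.5, 0, 0], 0],
    [[0, -0.159, -0.092], [7.5, 0, 0], 0]
  ]
}}

```text
time_s: 26.48
eef_pos: [0.4886, -0.0863, 0.066]
eef_rot: [-0.191, 0.708, 0.656, -0.177]
wrist_force: [-3.3, 3.6, -5.2]
opening: 0.339
```

```bash
python3 -c "
from h import *
lean()"
```

```text
lean 30.24 grasp rel axis (rack x,y,z) mm [-1.02537962  1.83369341  0.47341007] F [-3.3  3.6 -5.2] T [ 0.41 -0.13 -0.38] open 0.339 26.475
```

{"method": "move_arm", "body": {
  "motion": [
    [[0, 0, 0], [0, 0, 0], 100],
    [[0, 0, 0], [0, 0, 0], 100],
    [[0, 0.032, -0.003], [-1.25, 0, 0], 100],
    [[0, 0.063, -0.011], [-2.5, 0, 0], 100],
    [[0, 0.092, -0.025], [-3.75, 0, 0], 100],
    [[0, 0.118, -0.043], [-5, 0, 0], 100],
    [[0, 0.14, -0.065], [-6.25, 0, 0], 100],
    [[0, 0.159, -0.092], [-7.5, 0, 0], 100],
    [[0, 0.159, -0.092], [-7.5, 0, 0], 0],
    [[0, 0.159, -0.092], [-7.5, 0, 0], 0]
  ]
}}

```text
time_s: 27.72
eef_pos: [0.4999, -0.0883, 0.0677]
eef_rot: [0.19, 0.709, 0.656, 0.176]
wrist_force: [0.0, 0.1, 0.2]
opening: 0.607
```

{"method": "move_arm", "body": {
  "motion": [
    [[0, 0, 0], [0, 0, 0], 0],
    [[0, 0, 0], [0, 0, 0], 0],
    [[0, -0.032, -0.003], [1.25, 0, 0], 0],
    [[0, -0.063, -0.011], [2.5, 0, 0], 0],
    [[0, -0.092, -0.025], [3.75, 0, 0], 0],
    [[0, -0.118, -0.043], [5, 0, 0], 0],
    [[0, -0.14, -0.065], [6.25, 0, 0], 0],
    [[0, -0.159, -0.092], [7.5, 0, 0], 0],
    [[0, -0.159, -0.092], [7.5, 0, 0], 0],
    [[0, -0.159, -0.092], [7.5, 0, 0], 0]
  ]
}}

```text
time_s: 28.98
eef_pos: [0.4887, -0.0866, 0.0662]
eef_rot: [-0.191, 0.708, 0.656, -0.178]
wrist_force: [-3.3, 2.7, -3.5]
opening: 0.339
```

```bash
python3 -c "
from h import *
lean()
b=viewer.camera('scene')
cv2.imwrite('pics/s11.png',cv2.resize(b[160:285,220:350],(520,500),interpolation=cv2.INTER_CUBIC))
"
```

```text
lean 30.28 grasp rel axis (rack x,y,z) mm [-0.88169312  1.48159776  0.71193263] F [-3.3  2.7 -3.5] T [ 0.3  -0.1  -0.17] open 0.339 28.975
```

View pics/s11.png

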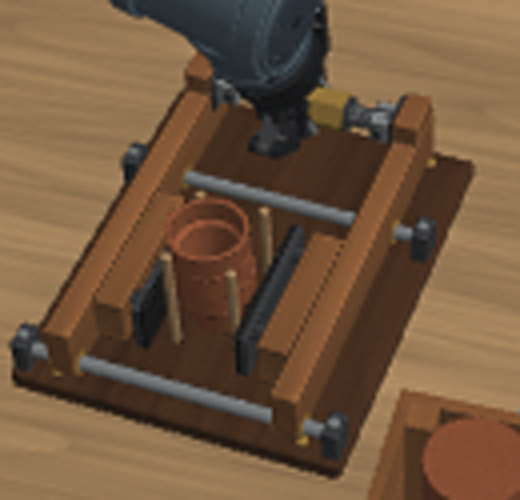

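The jaws are closing in: more rod sticks out at the nuts, and the right pad is nearer the dowel. The stack still stands. The sleeve should be at about 150°, so five more cycles.

{"method": "move_arm", "body": {
  "motion": [
    [[0, 0, 0], [0, 0, 0], 100],
    [[0, 0, 0], [0, 0, 0], 100],
    [[0, 0.032, -0.003], [-1.25, 0, 0], 100],
    [[0, 0.063, -0.011], [-2.5, 0, 0], 100],
    [[0, 0.092, -0.025], [-3.75, 0, 0], 100],
    [[0, 0.118, -0.043], [-5, 0, 0], 100],
    [[0, 0.14, -0.065], [-6.25, 0, 0], 100],
    [[0, 0.159, -0.092], [-7.5, 0, 0], 100],
    [[0, 0.159, -0.092], [-7.5, 0, 0], 0],
    [[0, 0.159, -0.092], [-7.5, 0, 0], 0]
  ]
}}

```text
time_s: 30.28
eef_pos: [0.5, -0.0884, 0.0678]
eef_rot: [0.19, 0.709, 0.656, 0.176]
wrist_force: [-0.2, 0.3, 0.8]
opening: 0.6
```

{"method": "move_arm", "body": {
  "motion": [
    [[0, 0, 0], [0, 0, 0], 0],
    [[0, 0, 0], [0, 0, 0], 0],
    [[0, -0.032, -0.003], [1.25, 0, 0], 0],
    [[0, -0.063, -0.011], [2.5, 0, 0], 0],
    [[0, -0.092, -0.025], [3.75, 0, 0], 0],
    [[0, -0.118, -0.043], [5, 0, 0], 0],
    [[0, -0.14, -0.065], [6.25, 0, 0], 0],
    [[0, -0.159, -0.092], [7.5, 0, 0], 0],
    [[0, -0.159, -0.092], [7.5, 0, 0], 0],
    [[0, -0.159, -0.092], [7.5, 0, 0], 0]
  ]
}}

```text
time_s: 31.52
eef_pos: [0.4886, -0.0864, 0.066]
eef_rot: [-0.191, 0.708, 0.656, -0.178]
wrist_force: [-3.6, 2.9, -5.5]
opening: 0.337
```

{"method": "move_arm", "body": {
  "motion": [
    [[0, 0, 0], [0, 0, 0], 100],
    [[0, 0, 0], [0, 0, 0], 100],
    [[0, 0.032, -0.003], [-1.25, 0, 0], 100],
    [[0, 0.063, -0.011], [-2.5, 0, 0], 100],
    [[0, 0.092, -0.025], [-3.75, 0, 0], 100],
    [[0, 0.118, -0.043], [-5, 0, 0], 100],
    [[0, 0.14, -0.065], [-6.25, 0, 0], 100],
    [[0, 0.159, -0.092], [-7.5, 0, 0], 100],
    [[0, 0.159, -0.092], [-7.5, 0, 0], 0],
    [[0, 0.159, -0.092], [-7.5, 0, 0], 0]
  ]
}}

```text
time_s: 32.78
eef_pos: [0.5, -0.0883, 0.0677]
eef_rot: [0.19, 0.709, 0.656, 0.176]
wrist_force: [-0.5, -0.0, -0.2]
opening: 0.602
```

{"method": "move_arm", "body": {
  "motion": [
    [[0, 0, 0], [0, 0, 0], 0],
    [[0, 0, 0], [0, 0, 0], 0],
    [[0, -0.032, -0.003], [1.25, 0, 0], 0],
    [[0, -0.063, -0.011], [2.5, 0, 0], 0],
    [[0, -0.092, -0.025], [3.75, 0, 0], 0],
    [[0, -0.118, -0.043], [5, 0, 0], 0],
    [[0, -0.14, -0.065], [6.25, 0, 0], 0],
    [[0, -0.159, -0.092], [7.5, 0, 0], 0],
    [[0, -0.159, -0.092], [7.5, 0, 0], 0],
    [[0, -0.159, -0.092], [7.5, 0, 0], 0]
  ]
}}

```text
time_s: 34.02
eef_pos: [0.4886, -0.0863, 0.066]
eef_rot: [-0.191, 0.708, 0.656, -0.178]
wrist_force: [-3.0, 2.7, -4.9]
opening: 0.338
```

```bash
python3 -c "
from h import *
lean()"
```

```text
lean 30.3 grasp rel axis (rack x,y,z) mm [-1.02007627  1.76329574  0.48272433] F [-3.   2.7 -4.9] T [ 0.42 -0.14 -0.46] open 0.338 34.025
```

{"method": "move_arm", "body": {
  "motion": [
    [[0, 0, 0], [0, 0, 0], 100],
    [[0, 0, 0], [0, 0, 0], 100],
    [[0, 0.032, -0.003], [-1.25, 0, 0], 100],
    [[0, 0.063, -0.011], [-2.5, 0, 0], 100],
    [[0, 0.092, -0.025], [-3.75, 0, 0], 100],
    [[0, 0.118, -0.043], [-5, 0, 0], 100],
    [[0, 0.14, -0.065], [-6.25, 0, 0], 100],
    [[0, 0.159, -0.092], [-7.5, 0, 0], 100],
    [[0, 0.159, -0.092], [-7.5, 0, 0], 0],
    [[0, 0.159, -0.092], [-7.5, 0, 0], 0]
  ]
}}

```text
time_s: 35.28
eef_pos: [0.5, -0.0883, 0.0677]
eef_rot: [0.19, 0.709, 0.656, 0.176]
wrist_force: [-0.4, 0.3, -0.1]
opening: 0.606
```

{"method": "move_arm", "body": {
  "motion": [
    [[0, 0, 0], [0, 0, 0], 0],
    [[0, 0, 0], [0, 0, 0], 0],
    [[0, -0.032, -0.003], [1.25, 0, 0], 0],
    [[0, -0.063, -0.011], [2.5, 0, 0], 0],
    [[0, -0.092, -0.025], [3.75, 0, 0], 0],
    [[0, -0.118, -0.043], [5, 0, 0], 0],
    [[0, -0.14, -0.065], [6.25, 0, 0], 0],
    [[0, -0.159, -0.092], [7.5, 0, 0], 0],
    [[0, -0.159, -0.092], [7.5, 0, 0], 0],
    [[0, -0.159, -0.092], [7.5, 0, 0], 0]
  ]
}}

```text
time_s: 36.52
eef_pos: [0.4886, -0.0863, 0.066]
eef_rot: [-0.191, 0.708, 0.656, -0.178]
wrist_force: [-2.8, 3.1, -4.6]
opening: 0.336
```

{"method": "move_arm", "body": {
  "motion": [
    [[0, 0, 0], [0, 0, 0], 100],
    [[0, 0, 0], [0, 0, 0], 100],
    [[0, 0.032, -0.003], [-1.25, 0, 0], 100],
    [[0, 0.063, -0.011], [-2.5, 0, 0], 100],
    [[0, 0.092, -0.025], [-3.75, 0, 0], 100],
    [[0, 0.118, -0.043], [-5, 0, 0], 100],
    [[0, 0.14, -0.065], [-6.25, 0, 0], 100],
    [[0, 0.159, -0.092], [-7.5, 0, 0], 100],
    [[0, 0.159, -0.092], [-7.5, 0, 0], 0],
    [[0, 0.159, -0.092], [-7.5, 0, 0], 0]
  ]
}}

```text
time_s: 37.78
eef_pos: [0.5, -0.0883, 0.0678]
eef_rot: [0.19, 0.709, 0.656, 0.176]
wrist_force: [-0.3, -1.3, 0.6]
opening: 0.603
```

{"method": "move_arm", "body": {
  "motion": [
    [[0, 0, 0], [0, 0, 0], 0],
    [[0, 0, 0], [0, 0, 0], 0],
    [[0, -0.032, -0.003], [1.25, 0, 0], 0],
    [[0, -0.063, -0.011], [2.5, 0, 0], 0],
    [[0, -0.092, -0.025], [3.75, 0, 0], 0],
    [[0, -0.118, -0.043], [5, 0, 0], 0],
    [[0, -0.14, -0.065], [6.25, 0, 0], 0],
    [[0, -0.159, -0.092], [7.5, 0, 0], 0],
    [[0, -0.159, -0.092], [7.5, 0, 0], 0],
    [[0, -0.159, -0.092], [7.5, 0, 0], 0]
  ]
}}

```text
time_s: 39.02
eef_pos: [0.4886, -0.0863, 0.066]
eef_rot: [-0.191, 0.708, 0.656, -0.178]
wrist_force: [-2.3, 3.7, -4.6]
opening: 0.339
```

```bash
python3 -c "
from h import *
lean()
b=viewer.camera('scene')
cv2.imwrite('pics/s12.png',cv2.resize(b[160:285,220:350],(520,500),interpolation=cv2.INTER_CUBIC))
"
```

```text
lean 30.3 grasp rel axis (rack x,y,z) mm [-1.02803897  1.79549212  0.5130565 ] F [-2.3  3.7 -4.6] T [ 0.42 -0.13 -0.4 ] open 0.339 39.025
```

View pics/s12.png

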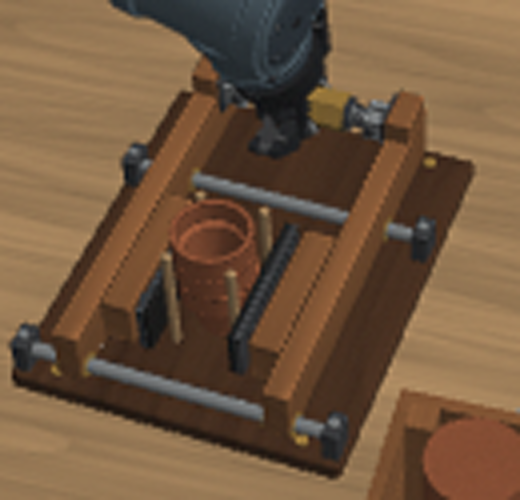

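Both jaws have moved in roughly 6–8 mm since the last look, and the stack is still upright. One more 60° takes it to 450° (7.85 rad).

{"method": "move_arm", "body": {
  "motion": [
    [[0, 0, 0], [0, 0, 0], 100],
    [[0, 0, 0], [0, 0, 0], 100],
    [[0, 0.032, -0.003], [-1.25, 0, 0], 100],
    [[0, 0.063, -0.011], [-2.5, 0, 0], 100],
    [[0, 0.092, -0.025], [-3.75, 0, 0], 100],
    [[0, 0.118, -0.043], [-5, 0, 0], 100],
    [[0, 0.14, -0.065], [-6.25, 0, 0], 100],
    [[0, 0.159, -0.092], [-7.5, 0, 0], 100],
    [[0, 0.159, -0.092], [-7.5, 0, 0], 0],
    [[0, 0.159, -0.092], [-7.5, 0, 0], 0]
  ]
}}

```text
time_s: 40.33
eef_pos: [0.5, -0.0884, 0.0679]
eef_rot: [0.19, 0.709, 0.656, 0.176]
wrist_force: [0.0, 0.8, -0.8]
opening: 0.604
```

{"method": "move_arm", "body": {
  "motion": [
    [[0, 0, 0], [0, 0, 0], 0],
    [[0, 0, 0], [0, 0, 0], 0],
    [[0, -0.032, -0.003], [1.25, 0, 0], 0],
    [[0, -0.063, -0.011], [2.5, 0, 0], 0],
    [[0, -0.092, -0.025], [3.75, 0, 0], 0],
    [[0, -0.118, -0.043], [5, 0, 0], 0],
    [[0, -0.14, -0.065], [6.25, 0, 0], 0],
    [[0, -0.159, -0.092], [7.5, 0, 0], 0],
    [[0, -0.159, -0.092], [7.5, 0, 0], 0],
    [[0, -0.159, -0.092], [7.5, 0, 0], 0]
  ]
}}

```text
time_s: 41.58
eef_pos: [0.4886, -0.0864, 0.066]
eef_rot: [-0.191, 0.708, 0.656, -0.178]
wrist_force: [-2.8, 3.4, -5.1]
opening: 0.337
```

```bash
python3 -c "
from h import *
lean()"
```

```text
lean 30.29 grasp rel axis (rack x,y,z) mm [-1.0011031   1.74402436  0.52957643] F [-2.8  3.4 -5.1] T [ 0.48 -0.14 -0.45] open 0.337 41.575
```

{"method": "move_arm", "body": {
  "motion": [
    [[0, 0, 0], [0, 0, 0], 100],
    [[0, 0, 0], [0, 0, 0], 100],
    [[0, 0, 0], [0, 0, 0], 100],
    [[0, 0, 0], [0, 0, 0], 100],
    [[0, 0.032, -0.003], [-1.25, 0, 0], 100],
    [[0, 0.063, -0.011], [-2.5, 0, 0], 100],
    [[0, 0.092, -0.025], [-3.78, 0, 0], 100],
    [[0, 0.092, -0.025], [-3.78, 0, 0], 100]
  ]
}}

```text
time_s: 42.58
eef_pos: [0.4917, -0.0867, 0.0658]
eef_rot: [0.0, 0.734, 0.679, 0.001]
wrist_force: [-0.4, 0.7, 0.1]
opening: 1.0
```

{"method": "move_arm", "body": {
  "motion": [
    [[0, 0, -0.8], [0, 0, 0], 100],
    [[0, 0, -1.6], [0, 0, 0], 100],
    [[0, 0, -2.6], [0, 0, 0], 100],
    [[-0.5, 2.5, -3.2], [0, 0, 0], 100],
    [[-0.5, 3.0, -3.2], [0, 0, 0], 100],
    [[-0.5, 3.0, -3.2], [0, 0, 0], 100],
    [[-0.5, 3.0, -3.2], [0, 0, 0], 100],
    [[-0.5, 3.0, -3.2], [0, 0, 0], 100]
  ]
}}

```text
time_s: 43.58
eef_pos: [0.6712, -0.131, 0.2578]
eef_rot: [0.0, 0.733, 0.68, 0.0]
wrist_force: [-0.9, 0.1, -0.8]
opening: 1.0
```

```bash
python3 -c "
from h import *
print(pose()[0],row((.36,-.2,.28)))
a=viewer.camera('wrist');b=viewer.camera('scene')
cv2.imwrite('pics/f13.png',np.hstack([a[:,100:540],cv2.resize(b[160:285,220:340],(360,400),interpolation=cv2.INTER_CUBIC)]))
"
```

```text
[ 0.67117086 -0.13097103  0.25778849] ([-1.54, -5.084, -0.374], [0.004, -0.002, -0.007])
```

View pics/f13.png

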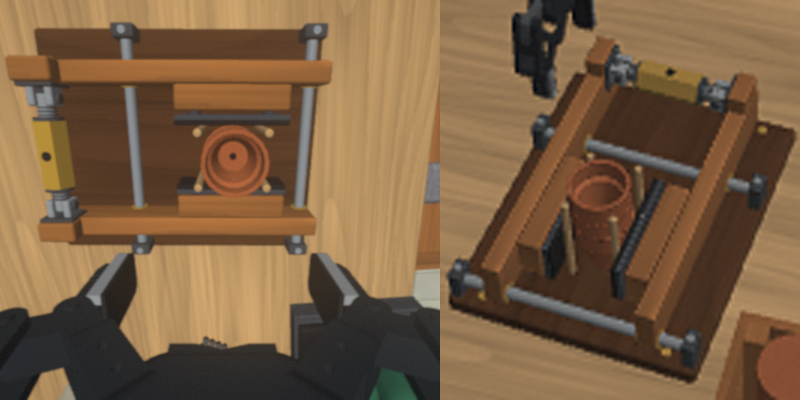

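The stack is upright and centred at (233,160), with both pads against it and the threads shortened. Next I measure the jaw spacing and check the bystanders.

```bash
python3 -c "
from h import *
C=cal('wrist'); a=p2w('wrist',290,82,.077,C); b=p2w('wrist',290,207,.077,C); print('jaw inner gap',np.linalg.norm(a-b))
a=p2w('wrist',310,124,.078,C); b=p2w('wrist',310,181,.078,C); print('pad gap',np.linalg.norm(a-b))
b=viewer.camera('top')
for n in ('jar','wax_tin','carabiner','torch','boot_brush','tick_remover'):
  r=spotter.search_frame('top',n); print(n,[(round(x['score'],2),round(x['centre'][0]*640),round(x['centre'][1]*400)) for x in r[:1]])
"
```

```text
jaw inner gap 0.13144496889834098
pad gap 0.060503938100801215
jar [(0.85, 486, 245)]
wax_tin [(0.78, 260, 126)]
carabiner [(0.59, 191, 269)]
torch [(0.57, 169, 139)]
boot_brush [(0.71, 488, 186)]
tick_remover [(0.41, 220, 200)]
```

{"method": "move_arm", "body": {
  "motion": [
    [[-1.5, -5, -0.4], [0, 0, 0], 100],
    [[-1.5, -5, -0.4], [0, 0, 0], 100],
    [[-1.5, -5, -0.4], [0, 0, 0], 100],
    [[-1.5, -5, -0.4], [0, 0, 0], 100],
    [[-1.5, -5, -0.4], [0, 0, 0], 100],
    [[-1.5, -5, -0.4], [0, 0, 0], 100],
    [[-1.5, -5, -0.4], [0, 0, 0], 100],
    [[-1.5, -5, -0.4], [0, 0, 0], 100]
  ]
}}

```text
time_s: 45.02
eef_pos: [0.3659, -0.1979, 0.2815]
eef_rot: [0.002, 0.733, 0.68, 0.002]
wrist_force: [0.6, 0.4, 0.7]
opening: 1.001
```

```bash
python3 -c "
from h import *
print(pose()[0])
b=viewer.camera('top'); s=viewer.camera('scene')
cv2.imwrite('pics/f14.png',np.hstack([b[80:300,130:530],cv2.resize(b[100:240,285:425],(400,400),interpolation=cv2.INTER_CUBIC)[:220]]) if 0 else np.vstack([b[50:300,130:530],cv2.resize(b[100:225,290:415],(400,400),interpolation=cv2.INTER_CUBIC)[:340]]))
"
```

```text
[ 0.36594507 -0.197928    0.28146108]
```

View pics/f14.png

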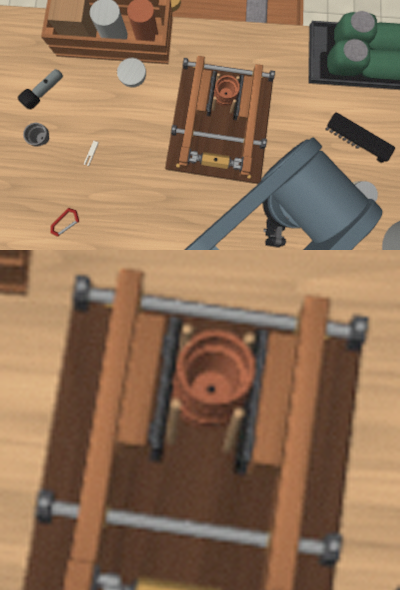

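The top view shows the stack gripped between both pads at (214,375), the bystanders in place and the arm clear. Handing in.

```bash
python3 -c "
from h import *
print(workorder.hand_in(), monitor.get_obs()['time_s'])"
```

```text
the job is handed in; nothing more can be done
the job is handed in; nothing more can be done
```

The job is handed in. All three terracotta pots stand nested in one stack on the base board amid the dowels. I found no fourth pot and left the grey look-alike alone. I turned the sleeve one 30° step and seven 60° steps, to about 450° (7.85 rad of the 8.2 rad stop).

**Stack and arm:** the last pictures show the stack upright and touching both pads. The arm is clear of everything. The run was at about 45 s at the last move.

**Grip:** every turn held on the sleeve's flats with no sign of slip. I could not read the pad force or the sleeve angle directly, so a firm grip is inferred from the turns counted and the pad contact seen. Rough measurements from the picture came out below what I expected: the pad gap was 60.5 mm against 64 mm, and the jaw gap 131 mm against about 143 mm. I put this down to rough edge picking and did not look further.

**Bystanders:** the network found all six close to where they stood in the first picture. The tick remover (0.41), torch (0.57) and carabiner (0.59) scored lowest, but the pictures agree. The jar was last checked by the network just before the final move, because the arm partly hid it in the last picture.

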